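# Lay the pretzel rod in its forks and close the keeper

## Task

A wooden rod with a ball on each end was left leaning in the stoneware crock. Take it out and lay it gently (do not drop it) in the two Y-shaped forks of the pretzel stand, so that it lies level with one ball beyond each fork, and let go of it; then swing the flat steel keeper on one fork across above the rod until it stops. Leave the two jars at the back where they stand.

Things in the scene. Friction and masses are not known exactly. Their poses are not given: they have to be found in the camera images.
- rod_center (a point): middle of the loose wooden rod, on its axis, at the height to grip it; x runs along the rod. At the start the -x ball lies on the crock's floor and the rod leans out over the rim at its +x end, about 27 degrees from level; this point is then 78 mm above the worktop, 35 mm from the crock's axis, inside and below the rim, with about 45 mm free either side of the bar
- rod: the same rod: round bar 18 mm in diameter with a ball of 30 mm diameter at each end, ball centres 120 mm either side of the middle (270 mm over all, 60 to 130 g, both ends alike). Origin and axes are those of rod_center
- crock: cream stoneware crock, open at the top, 206 mm wide, 98 mm high, floor 9 mm, about 160 mm wide inside; does not move when pushed. Origin: centre of its underside; the rod leans over the rim towards the crock's +x
- stand_seat (a point): where the middle of the rod's axis belongs in the pretzel stand, 144 mm above the worktop: y runs from fork to fork, along the rod's proper line; x is level and across it; z is up. The forks stand at y = -90 and +90 mm from here. With its balls outside the forks the rod has 10 mm of play each way along y
- stand: pretzel stand, does not move: wooden board 100 x 250 x 18 mm with two upright Y forks of 10 mm round steel bar, 165 mm high. Each V lies in the x-z plane; its centre lines meet 24 mm below the seated rod's axis, the arm tips are 16 mm above that axis and 28 mm to either side; mouth 46 mm wide. Origin: centre of the underside; axes as stand_seat
- keeper_pivot (a point): pivot of the steel keeper, on the tip of the +x arm of the +y fork (28 mm in x, 90 mm in y, 22 mm above stand_seat). Axes as stand_seat
- keeper_pin (a point): middle of the keeper's upright round finger pin, 12 mm in diameter and 44 mm high (22 mm above and below this point, standing on the flat bar), at the free end of the keeper, 54 mm from the pivot; its top, 216 mm above the worktop, is the highest point of the stand
- keeper (a joint): angle of the keeper, a flat steel bar 68 x 13 x 5 mm that swings level just above the fork tips, clear above the rod. 0 = closed, at its stop: across the fork's mouth, pointing to the stand's -x. Opening it swings outward: 1.57 points to +y; stop at 2.5. In stand axes the pin lies (-54 cos q, 54 sin q) mm from the pivot. Stays where left; moves with under 1 N at the pin
- jar_b: bystander: small lidded glass jar, 60 mm wide, 75 mm high, near the back edge, by the pepper mill; origin at its underside
- jar_c: bystander: another such jar, in the far left corner of the worktop; origin at its underside

How it is judged (in metres and radians):
On the way:
1. the rod lies level in both forks, released, one ball beyond each fork (x of rod_center in the frame of stand_seat between -0.006 and 0.006 m and y of rod_center in the frame of stand_seat between -0.014 and 0.014 m and z of rod_center in the frame of stand_seat between -0.005 and 0.005 m and angle between the x axis of rod_center and the y axis of stand_seat, either way round below 0.06 rad and angle between rod_center's own x axis and vertical between 1.52 and 1.62 rad and contact force between the fingers and rod below 0.05 N and linear speed of rod below 0.03 m/s), for 0.2 s.
At the end, for the whole second after the job is handed in: The rod rests in both forks: its middle within 6 mm across, 5 mm in height and 14 mm along the rod of its proper place in the stand, in line with the forks within 0.06 rad and level within 0.05 rad; the keeper is closed (joint below 0.12 rad); the rod is at rest (x of rod_center in the frame of stand_seat between -0.006 and 0.006 m and y of rod_center in the frame of stand_seat between -0.014 and 0.014 m and z of rod_center in the frame of stand_seat between -0.005 and 0.005 m and angle between the x axis of rod_center and the y axis of stand_seat, either way round below 0.06 rad and angle between rod_center's own x axis and vertical between 1.52 and 1.62 rad and value of joint keeper below 0.12 rad and linear speed of rod below 0.02 m/s); the robot touches nothing.
It fails at once if the rod is dropped: it moves faster than 0.5 m/s (a fall of over 13 mm) while the fingers do not hold it (linear speed of rod above 0.5 m/s and contact force between the fingers and rod below 0.05 N).
It fails at once if the jar by the mill is shifted by more than 25 mm (distance of jar_b from where it was at the start of the episode above 0.025 m).
It fails at once if the jar in the far left corner is shifted by more than 25 mm (distance of jar_c from where it was at the start of the episode above 0.025 m).
It also fails if it takes over 61 s, if anything falls off the work surface, if the arm or the gripper's body presses on something with over 40 N, if the wrist force passes 120 N, or if a joint passes its speed limit or range.

## Robot

A 6-joint arm with a two-finger parallel gripper is mounted at the origin on a cart in front of the work surface, level with it; the furniture and walls round the work are solid. World frame = base frame: x ahead of the robot, y to its left, z up, the work surface at z = 0. Lengths are in mm, angles in rad, forces in N, time in s.
With the tool pointing down it reaches from about 300 to 775 mm from the base axis. Payload 14.6 kg.
Tool frame: the origin (TCP) lies between the finger pads; the fingertips stand 19 mm ahead of it and the grasp point (between the pads) is the TCP; z points along the fingers, y is the line along which they close (so a half turn about z gives the same grasp; the last joint's range is limited). The gripper opens to 94 mm and grips with 3 to 60 N. Pads are 16 mm wide; open, the fingers measure 119 mm over their backs; the gripper's body (75 mm by 177 mm) begins 78 mm behind the grasp point.
Start: joints at [1.187, 0.3, 1.521, -0, 1.321, -0.067], TCP at [171.337, 522.621, 224.446] pointing down, gripper open.
Joint ranges: [-3.03, 3.03], [-0.79, 2.21], [0.23, 2.52], [-1.04, 4.18], [0, 3.07], [-2.55, 2.55]. Speed limits (rad/s): [2.22, 2.22, 2.57, 3.14, 3.14, 3.14].

## Interface

Orientations are given as [roll, pitch, yaw] about the fixed x, y, z axes, in that order (R = Rz(yaw) Ry(pitch) Rx(roll)).
In Python, from cell import monitor, imaging, job, find_in, trace gives the robot as it stands. The module is installed in compiled form; this text tells all that it offers.
- The arm moves only by the tool arm_command, never from a script. Its argument "steps" is a list of rows, each a list of 5 numbers: the opening, from 0 (shut) to 1 (fully open), then the shift along the tool's x, y, z in mm, then the turn about the tool's z in degrees. In form: [[gripper, dx, dy, dz, turn], ...]. A call has 1 to 20 rows; each row is the pose to reach, as a shift and turn from the pose commanded when the call began, along the tool's axes at that moment; what a row does not reach only later rows make up. A row lasts 1/8 s, in which the tool goes at most 62.5 mm and 10.7 degrees, less where a joint would pass 70% of its speed; a pose out of reach is approached as far as the arm can. A call with a gripper value outside its range is refused whole. The fingers move at their own pace and stop on an object; "force" is the grip in N (left out, the last holds). Time passes only in rows, so rows that repeat a pose let the fingers close. It gives the time, the measured TCP pose, the force, the opening and the grip force at its end, in the units of the state.
- monitor.read_state(): the state, without advancing time (a new reading comes with each control period).
- imaging.camera(name): name is "scene" or "top" or "wrist"; returns a dict with "img" (420x560x3 uint8, red, green, blue), "mtx" (3x3 intrinsics, pixels), "view" (4x4, takes a point from world to camera coordinates). Camera axes: x right, y down, z forward; pixel columns grow to the right and rows downward; lengths in mm; the calibration is good to about 2 mm. A picture is of the moment at which its call begins. There is no depth.
- job.sign_off(): hands the job in; it is judged then, once.
Trained networks look in a picture, given as the dict that the camera call returned (one of the last four; its "shot" number tells which), for a name from the list of things; names that differ only in an ending like _2 or _b are one class to them, and where a whole thing is asked for, a point or a joint stands for the part that bears it (a point fixed in the world has none). Each returns a list of dicts, best first, with "p" (0 to 1); they miss things now and then, are a little off and sometimes report something else, mostly with a low value. They report only what shows in the picture. A call takes as long as a camera call.
- find_in(picture, target): "rect" ([centre column, centre row, width, height] in pixels, round what is visible of it).
- trace(picture, target): "region" (420x560 bool, what is visible of it) and "rect" ([centre column, centre row, width, height] in pixels, round what is visible of it).
The state is a dict: "clock": time; "joints": joint angles; "qd": joint speeds; "effort": joint torques, N m; "eef_pos": TCP position; "eef_rot": TCP orientation; "wrist_force": force on the tool from outside, world axes, zero at the start; "moment": the same for the moment, N m; "finger_gap": finger opening in mm; "finger_force": force on a finger pad.
Only numpy, scipy, OpenCV 4.12 (cv2) and the standard library are available. Lean on these libraries where they do the work, as an engineer would, in place of code of your own. Each camera call takes 0.05 s, during which the arm holds its last target. There are 200 camera calls.

## Working session

There is one attempt and no reset: what is moved stays moved. The work goes in short steps, Python scripts to look and compute and a tool call to move; the robot and the scene stay as the last step left them, time stands still between calls to the robot, and variables do not carry over. Pictures are saved under pics/ and viewed, at most 10 in all, crops included, and the job is handed in when it is done.

Besides the shell and the picture viewer there is one more tool, called after "Request:" as name([rows], argument=value, ...), one row to a line, values as JSON. arm_command: Moves the arm, as the interface text tells. Its arguments: {"type":"object","properties":{"steps":{"type":"array","items":{"type":"array","items":{"type":"number"}}},"force":{"type":"number"}},"required":["steps"]}

```bash
mkdir -p pics
cat > h.py <<'E'
import numpy as np, cv2
from cell import monitor, imaging, job, find_in, trace
def save(p,n): cv2.imwrite('pics/'+n,p['img'][:,:,::-1])
def proj(p,X):
    X=np.atleast_2d(X); c=X@p['view'][:3,:3].T+p['view'][:3,3]; q=c@p['mtx'].T; return q[:,:2]/q[:,2:]
def ray(p,uv):
    R=p['view'][:3,:3];t=p['view'][:3,3]; return -R.T@t, R.T@np.linalg.inv(p['mtx'])@np.array([uv[0],uv[1],1.])
def onz(p,uv,z):
    o,d=ray(p,uv); return o+d*(z-o[2])/d[2]
E
python3 - <<'E'
from h import *
s=monitor.read_state();print({k:np.round(v,3) for k,v in s.items()})
P={n:imaging.camera(n) for n in('scene','top')}
a=[]
for n,p in P.items():
    print(n,np.round(ray(p,(280,210))[0]),np.round(p['mtx'].ravel()))
    for t in('rod','crock','stand','keeper_pin','keeper','jar_b'):
        for r in find_in(p,t)[:2]: print(t,np.round(r['rect'],1),round(r['p'],2))
    a.append(p['img'])
cv2.imwrite('pics/a.png',cv2.resize(np.hstack(a)[:,:,::-1],(800,300)))
save(P['top'],'top.png');save(P['scene'],'sc.png')
E
```

```text
{'clock': np.float64(0.0), 'joints': array([ 1.187,  0.301,  1.522,  0.   ,  1.321, -0.067]), 'qd': array([ 0.   , -0.002,  0.   ,  0.   , -0.   , -0.   ]), 'effort': array([ 2.0000e-03, -5.3180e+01, -3.5274e+01,  7.1000e-02,  2.4000e-02,
       -0.0000e+00]), 'eef_pos': array([171.253, 522.409, 223.873]), 'eef_rot': array([-3.14 , -0.   ,  2.825]), 'wrist_force': array([-0.101,  0.428,  0.892]), 'moment': array([-0.012, -0.007,  0.011]), 'finger_force': np.float64(0.0), 'finger_gap': np.float64(93.884)}
scene [  76. -517.  630.] [387.   0. 274.   0. 387. 211.   0.   0.   1.]
rod [228.9 204.4  68.8  51.1] 0.68
crock [207.  227.2  80.8  77.1] 0.83
stand [325.6 274.2  99.3 178.8] 0.96
keeper_pin [311.6 203.8  13.9  31.3] 0.68
keeper_pin [326.4 273.1 101.6 172. ] 0.34
keeper [312.8 203.6  11.6  34.3] 0.47
jar_b [244.3 180.7  14.3  24.5] 0.95
jar_b [355.5 246.2  26.8  39.7] 0.56
top [ 510.   73. 1140.] [382.   0. 279.   0. 382. 214.   0.   0.   1.]
rod [233.1 232.6  21.9  86.2] 0.8
crock [231.3 246.9  78.1  77.9] 0.55
stand [356.  224.6  96.   57.4] 0.59
keeper [327.1 203.1  25.2  19.8] 0.68
jar_b [334.6 168.   22.7  21.4] 0.93
jar_b [183.3 172.6  21.2  18.1] 0.64
```

View pics/top.png

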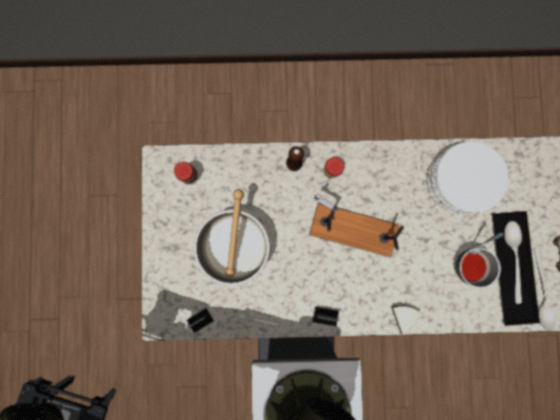

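View pics/sc.png

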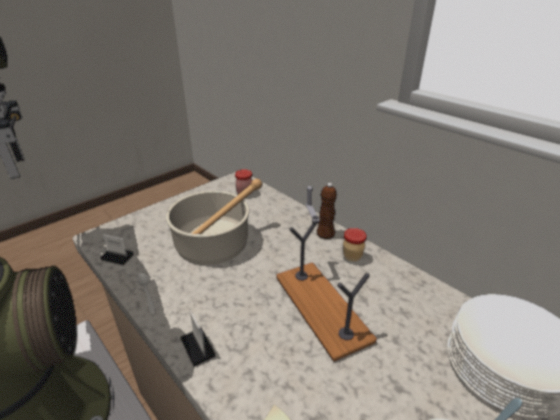

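The top view shows the rod in the crock, with balls at about (238,195) and (230,271). The board spans (313,204) to (401,256), and the keeper is open at about (325,198) on the left fork. The scene view agrees: the pin is at (311,195) and the jars are at the back.

Run:
```python
from h import *
p=imaging.camera('top')
hi=onz(p,(238,195),133);lo=onz(p,(230.5,270.5),24)
print('balls',hi,lo,(hi+lo)/2,np.degrees(np.arctan2(*(hi-lo)[1::-1])),np.linalg.norm((hi-lo)[:2]))
m=trace(p,'rod')[0]['region'];ys,xs=np.nonzero(m)
r=cv2.minAreaRect(np.c_[xs,ys].astype(np.float32));print('rodmask',r)
h=cv2.cvtColor(p['img'],cv2.COLOR_RGB2HSV);b=cv2.inRange(h,(5,120,60),(20,255,255));b[:190]=0;b[270:]=0;b[:,:295]=0;b[:,415:]=0
ys,xs=np.nonzero(b);box=cv2.boxPoints(cv2.minAreaRect(np.c_[xs,ys].astype(np.float32)))
w=np.array([onz(p,q,18) for q in box]);print(np.round(w),w.mean(0),[np.linalg.norm(w[i]-w[i-1]) for i in range(4)])
for i in range(2):print(np.degrees(np.arctan2(*(w[i]-w[i-1])[1::-1])))
c=find_in(p,'crock')[0]['rect'];print('crock rim',onz(p,c[:2],98))
k=find_in(p,'keeper');print([ (onz(p,q['rect'][:2],175),q['p']) for q in k[:1]])
s=monitor.read_state();print(s['eef_pos'],s['eef_rot'])
q=imaging.camera('wrist');print('wrist cam pos',ray(q,(280,210))[0],q['view'][:3,:3].round(2),q['mtx'][0])
```

```text
balls [626.17927372 176.54029111 133.        ] [419.20785644 212.78382759  24.        ] [522.69356508 194.66205935  78.5       ] -9.93256789581163 210.1208259780331
rodmask ((233.5, 232.5), (9.473973274230957, 87.67350769042969), 6.009006023406982)
[[ 520.  -19.   18.]
 [ 612.  -47.   18.]
 [ 541. -285.   18.]
 [ 450. -256.   18.]] [ 530.61299078 -151.79376025   18.        ] [np.float64(246.7332319668971), np.float64(96.18733546003209), np.float64(248.00363552107578), np.float64(95.89849773976975)]
73.42550382782117
-16.862294585025424
crock rim [483.93234663 197.82333957  98.        ]
[(array([676.26632759, 310.62491917, 175.        ]), 0.73)]
[171.32876641 522.61544245 224.45301646] [-3.14159229e+00 -4.37186239e-06  2.82477897e+00]
wrist cam pos [102.67066059 544.63171759 385.13431703] [[ 0.31  0.95  0.  ]
 [ 0.92 -0.3   0.25]
 [ 0.24 -0.08 -0.97]] [351.23357738   0.         284.85108737]
```

Request:
arm_command([
  [0.55,-40,-18,0,0],
  [0.55,-90,-41,0,-2],
  [0.55,-140,-64,0,-4],
  [0.55,-190,-87,0,-6],
  [0.55,-240,-110,0,-8],
  [0.55,-290,-134,0,-8],
  [0.55,-340,-157,0,-8],
  [0.55,-385,-178,0,-8],
  [0.55,-415,-192,0,-8],
  [0.55,-436,-202,0,-8],
  [0.55,-436,-202,0,-8],
  [0.55,-436,-202,0,-8],
  [0.55,-436,-202,0,-8],
])

```text
clock: 2.58
eef_pos: [522.2, 195.7, 224.6]
eef_rot: [3.141, 0.0, 2.966]
wrist_force: [-0.3, -0.2, 0.2]
finger_gap: 51.3
finger_force: 0.0
```

Run:
```python
from h import *
p=imaging.camera('wrist');save(p,'w1.png');np.savez('w1.npz',mtx=p['mtx'],view=p['view'])
s=monitor.read_state();print(s['eef_pos'],s['eef_rot'],s['joints'],s['clock'])
m=trace(p,'rod')
print([(np.round(r['rect']),r['p']) for r in m])
hi=proj(p,[[626,176.5,133],[419,212.8,24],[522.7,194.7,78.5]]);print(hi)
```

```text
[522.24152956 195.5560173  224.61035661] [3.14146841e+00 1.34389037e-04 2.96555887e+00] [ 2.92590943e-01  3.16753531e-01  1.49863931e+00  5.16910093e-05
  1.32602380e+00 -1.10218413e+00] 2.625
[(array([287., 211.,  34., 297.]), 0.65), (array([ 50., 251., 100.,  94.]), 0.57)]
[[284.63437136 338.49883148]
 [283.96870776  80.75276482]
 [284.36752518 198.95773209]]
```

View pics/w1.png

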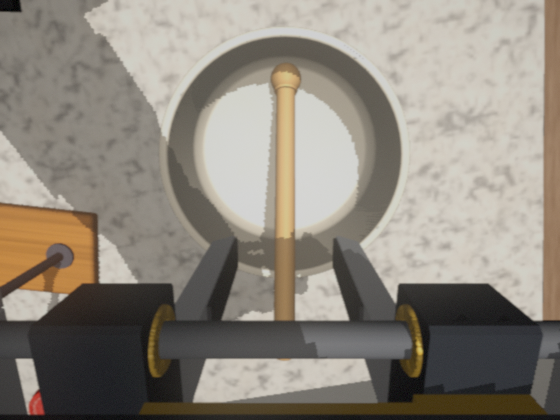

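The wrist view shows the low ball at (286,79), 2 px from where I predicted it. The rod runs straight down column 285 between the fingers and is centred in the crock.

Request:
arm_command([
  [0.55,0,0,25,0],
  [0.55,0,0,60,0],
  [0.55,0,0,95,0],
  [0.55,0,0,125,0],
  [0.55,0,0,140,0],
  [0.55,0,0,144,0],
  [0.55,0,0,144,0],
  [0.15,0,0,144,0],
  [0.15,0,0,144,0],
  [0.1,0,0,144,0],
  [0.1,0,0,144,0],
  [0.1,0,0,144,0],
  [0.1,0,0,144,0],
  [0.1,0,0,144,0],
], force=10)

```text
clock: 4.42
eef_pos: [522.8, 194.9, 80.5]
eef_rot: [3.142, 0.0, 2.964]
wrist_force: [0.8, -0.5, 2.1]
finger_gap: 17.5
finger_force: 10.0
```

Request:
arm_command([
  [0.1,0,0,-5,0],
  [0.1,0,0,-15,0],
  [0.1,0,0,-30,0],
  [0.1,0,0,-50,0],
  [0.1,0,0,-75,0],
  [0.1,0,0,-100,0],
  [0.1,0,0,-120,0],
  [0.1,5,0,-130,0],
  [0.1,16,0,-130,0],
  [0.1,16,0,-130,0],
  [0.1,16,0,-120,0],
  [0.1,16,0,-110,0],
  [0.1,16,0,-100,0],
  [0.1,16,0,-92,0],
  [0.1,16,0,-92,0],
])

```text
clock: 6.3
eef_pos: [506.8, 197.6, 171.7]
eef_rot: [-3.141, -0.001, 2.964]
wrist_force: [-0.6, -0.3, -0.1]
finger_gap: 17.6
finger_force: 10.0
```

Run:
```python
from h import *
s=monitor.read_state();print(s['eef_pos'],s['eef_rot'],s['wrist_force'],s['finger_gap'])
p=imaging.camera('wrist');save(p,'w2.png')
```

```text
[506.77089247 197.56329512 171.70742949] [-3.14103288e+00 -1.02594129e-03  2.96437148e+00] [-0.62243247 -0.25849455 -0.10720955] 17.556842010990724
```

View pics/w2.png

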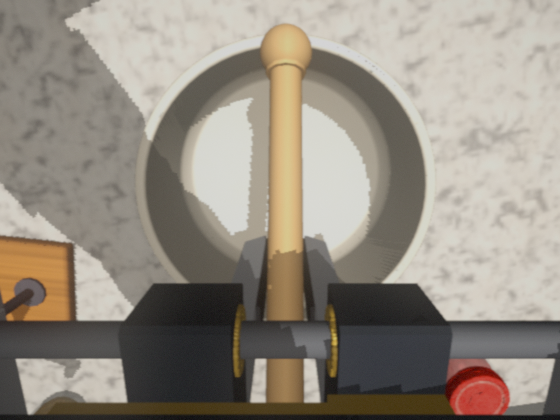

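The rod is held with its low ball at (286,49), just above the near rim. I'll lower it so that it pivots level on the rim.

Request:
arm_command([
  [0.1,0,0,6,0],
  [0.1,0,0,12,0],
  [0.1,0,0,18,0],
  [0.1,0,0,24,0],
  [0.1,0,0,30,0],
  [0.1,0,0,30,0],
])

```text
clock: 7.1
eef_pos: [506.6, 197.6, 141.8]
eef_rot: [-3.141, -0.001, 2.964]
wrist_force: [-0.1, 0.9, -0.5]
finger_gap: 17.6
finger_force: 10.0
```

```bash
cat > tilt.py <<'E'
from h import *
s=monitor.read_state();print(s['eef_pos'],s['eef_rot'],s['wrist_force'],s['finger_gap'],s['finger_force'])
from scipy.optimize import minimize_scalar
p=imaging.camera('wrist');R=np.array(s['eef_rot']);y=R[2];tx=np.array([np.cos(y),np.sin(y),0]);c=np.array(s['eef_pos'])-[0,0,2]
r=[q for q in trace(p,'rod') ];r=r[0]
top=r['rect'][1]-r['rect'][3]/2
print('rect',np.round(r['rect'],1),r['p'])
for a in (0,5,10,15,20,27): 
    b=c+120*np.cos(np.radians(a))*tx-[0,0,120*np.sin(np.radians(a))]
    q=proj(p,b)[0];print(a,q.round(1),'top',round(q[1]-15*p['mtx'][0,0]/((p['view'][:3,:3]@b+p['view'][:3,3])[2]),1))
E
python3 tilt.py
```

```text
[506.57778408 197.60339184 141.76487304] [-3.14098223e+00 -1.25155317e-03  2.96447164e+00] [-0.05853892  0.8544322  -0.45444622] 17.601087765996795 9.999552816152573
rect [288.  200.3  63.6 399.9] 0.89
0 [285.8  -3.8] top -39.9
5 [285.8   5.1] top -28.7
10 [285.7  15. ] top -16.7
15 [285.7  25.6] top -4.2
20 [285.6  36.7] top 8.6
27 [285.6  52.8] top 26.7
```

The rod is pivoting as planned (now about 14°). I'll carry on down.

Request:
arm_command([
  [0.1,0,0,5,0],
  [0.1,0,0,10,0],
  [0.1,0,0,15,0],
  [0.1,0,0,20,0],
  [0.1,0,0,24,0],
  [0.1,0,0,27,0],
  [0.1,0,0,27,0],
])

```text
clock: 8.07
eef_pos: [506.9, 197.7, 115.2]
eef_rot: [-3.141, -0.0, 2.964]
wrist_force: [0.4, 0.2, -0.5]
finger_gap: 17.5
finger_force: 10.0
```

Request:
arm_command([
  [0.1,0,0,-8,0],
  [0.1,0,0,-30,0],
  [0.1,0,0,-65,0],
  [0.1,0,0,-105,0],
  [0.1,0,0,-130,0],
  [0.1,0,-15,-140,6],
  [0.1,-2,-45,-140,15],
  [0.1,-4,-85,-140,25],
  [0.1,-5,-130,-140,35],
  [0.1,-6,-180,-140,45],
  [0.1,-8,-230,-140,55],
  [0.1,-10,-280,-140,65],
  [0.1,-11,-330,-140,75],
  [0.1,-12,-375,-140,85],
  [0.1,-14,-410,-140,92],
  [0.1,-14,-426,-140,96],
  [0.1,-14,-433,-140,96],
  [0.1,-14,-433,-140,96],
  [0.1,-14,-433,-140,96],
])

```text
clock: 10.45
eef_pos: [444.6, -230.4, 255.7]
eef_rot: [3.141, -0.0, 1.291]
wrist_force: [0.5, -0.2, -0.7]
finger_gap: 17.7
finger_force: 10.0
```

Run:
```python
from h import *
s=monitor.read_state();print(s['eef_pos'],s['eef_rot'],s['joints'])
p=imaging.camera('wrist');save(p,'w3.png');np.savez('w3.npz',mtx=p['mtx'],view=p['view'])
C=np.array([531,-152,0.]);a=np.radians(73.4);X=np.array([np.sin(a),-np.cos(a),0]);Y=np.array([np.cos(a),np.sin(a),0]);Z=np.array([0,0,1.])
for n,v in dict(tipPx=(28,90,160),tipPm=(-28,90,160),VP=(0,90,120),tipMx=(28,-90,160),tipMm=(-28,-90,160),VM=(0,-90,120),b1=(50,125,18),b2=(-50,125,18),b3=(-50,-125,18)).items(): print(n,proj(p,C+v[0]*X+v[1]*Y+v[2]*Z)[0].round(1))
for t in('keeper_pin','keeper','stand','rod'):print(t,[(np.round(r['rect']),round(r['p'],2)) for r in find_in(p,t)[:2]])
```

```text
[ 444.58693595 -230.40765549  255.65513725] [ 3.14136959e+00 -1.83259633e-05  1.29053824e+00] [-5.51337000e-01  1.65549971e-01  1.61297025e+00  7.90891874e-05
  1.36286242e+00 -2.71095235e-01]
tipPx [429.3 -79.1]
tipPm [339.5 -80. ]
VP [369.5 -50.3]
tipMx [402.6 201.4]
tipMm [328.1 200.7]
VM [355.1 190. ]
b1 [398.4 -43.5]
b2 [297.4 -44.5]
b3 [293.6 201. ]
keeper_pin [(array([494.,   5.,  39.,   8.]), 0.2)]
keeper []
stand [(array([357., 105., 106., 210.]), 0.66)]
rod [(array([287., 200.,  73., 400.]), 0.9)]
```

View pics/w3.png

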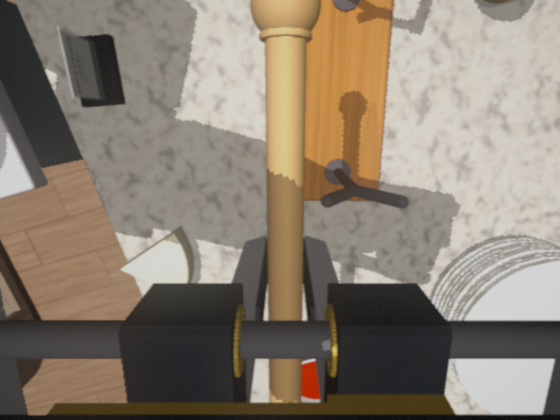

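The −y fork's tips are at (327,202) and (402,202), within 1–2 px of my model, so the stand pose holds. Next I'll check the keeper angle.

Run:
```python
from h import *
C=np.array([531,-152,0.]);a=np.radians(73.4);X=np.array([np.sin(a),-np.cos(a),0]);Y=np.array([np.cos(a),np.sin(a),0]);Z=np.array([0,0,1.])
for n in('scene','top'):
    p=imaging.camera(n)
    for t in('keeper_pin',):print(n,t,[(np.round(r['rect'],1),round(r['p'],2)) for r in find_in(p,t)[:2]])
    for q in(1.2,1.57,1.8,2.1,2.3,2.5):
        v=C+(28-54*np.cos(q))*X+(90+54*np.sin(q))*Y
        print(q,proj(p,[v+[0,0,216],v+[0,0,194],v+[0,0,172]]).round(1).tolist())
    i=p['img'][150:270,260:420];save({'img':i},n+'x.png')
a=[cv2.resize(cv2.imread(f'pics/{n}x.png'),(640,480),interpolation=2)[:, :400] for n in('scene','top')]
cv2.imwrite('pics/k.png',np.hstack(a))
```

```text
scene keeper_pin [(array([349.4, 269.1,  95.4,  94.3]), 0.52)]
1.2 [[296.3, 190.2], [296.0, 199.1], [295.8, 207.7]]
1.57 [[303.5, 187.4], [303.2, 196.2], [302.9, 204.8]]
1.8 [[308.9, 186.5], [308.5, 195.3], [308.1, 203.8]]
2.1 [[316.4, 186.2], [315.8, 195.0], [315.3, 203.5]]
2.3 [[321.4, 186.6], [320.8, 195.4], [320.2, 204.0]]
2.5 [[326.3, 187.5], [325.6, 196.4], [325.0, 204.9]]
top keeper_pin [(array([325.9, 201.6,  21.9,  19.1]), 0.6)]
1.2 [[315.7, 208.7], [314.8, 209.4], [314.0, 210.0]]
1.57 [[316.3, 200.6], [315.5, 201.4], [314.6, 202.3]]
1.8 [[318.2, 195.9], [317.3, 196.8], [316.4, 197.8]]
2.1 [[322.2, 190.6], [321.2, 191.7], [320.2, 192.7]]
2.3 [[325.6, 187.9], [324.5, 189.0], [323.5, 190.1]]
2.5 [[329.5, 185.9], [328.4, 187.1], [327.2, 188.2]]
```

View pics/k.png

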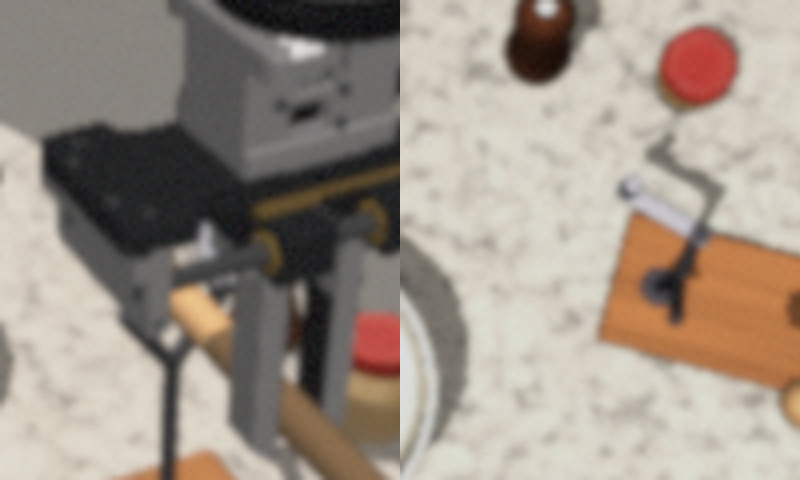

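The keeper is at about 1.8 rad, with the pin top at about (317,197) in the top view, so both fork mouths are clear. I'll move above the seat.

Request:
arm_command([
  [0.1,10,6,0,0],
  [0.1,30,18,0,0],
  [0.1,55,34,0,0.5],
  [0.1,78,48,0,0.5],
  [0.1,93,57,0,0.5],
  [0.1,99,61,0,0.5],
  [0.1,99,61,15,0.5],
  [0.1,99,61,35,0.5],
  [0.1,99,61,55,0.5],
  [0.1,99,61,65,0.5],
  [0.1,99,61,65,0.5],
  [0.1,99,61,65,0.5],
])

```text
clock: 12.4
eef_pos: [530.7, -153.1, 191.1]
eef_rot: [3.141, 0.0, 1.28]
wrist_force: [-0.5, 0.2, -1.8]
finger_gap: 17.5
finger_force: 10.0
```

```bash
python3 tilt.py
python3 - <<'E'
from h import *
a=[]
p=imaging.camera('wrist');w=p['img']
C=np.array([531,-152,0.]);an=np.radians(73.4);X=np.array([np.sin(an),-np.cos(an),0]);Y=np.array([np.cos(an),np.sin(an),0]);Z=np.array([0,0,1.])
for n,v in dict(tipPx=(28,90,160),tipPm=(-28,90,160),VP=(0,90,120)).items(): print(n,proj(p,C+v[0]*X+v[1]*Y+v[2]*Z)[0].round(1))
p=imaging.camera('scene');s=cv2.resize(p['img'][160:370,240:450],(420,420),interpolation=2)
cv2.imwrite('pics/ws.png',cv2.resize(np.hstack([w[:300],s[:300]])[:,:,::-1],(800,245)))
cv2.imwrite('pics/ws.png',np.hstack([w[:,100:480],s])[:,:,::-1])
E
```

```text
[ 530.73304736 -153.14994722  191.11171746] [3.14053269e+00 7.81072489e-05 1.27993852e+00] [-0.46539544  0.19163395 -1.78895949] 17.52089141309694 9.999862164258957
rect [286.6 201.4  74.2 402.8] 0.81
0 [284.6  -5. ] top -41.2
5 [284.6   4. ] top -29.8
10 [284.6  13.9] top -17.8
15 [284.6  24.6] top -5.3
20 [284.6  35.7] top 7.5
27 [284.6  51.9] top 25.8
tipPx [338.6  76.4]
tipPm [229.9  76.6]
VP [284.4  83.3]
```

View pics/ws.png

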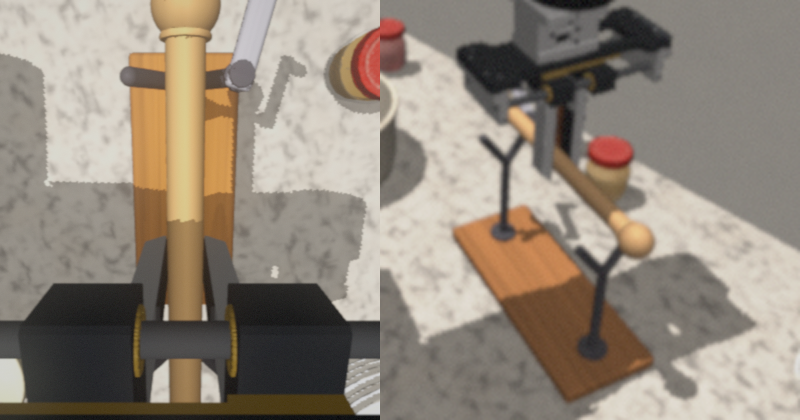

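The +y fork tips are at wrist pixels (227,76) and (339,76), exactly as predicted, and the rod is centred between them. I'll lower it now.

Request:
arm_command([
  [0.1,0,0,10,0],
  [0.1,0,0,20,0],
  [0.1,0,0,28,0],
  [0.1,0,0,33,0],
  [0.1,0,0,37,0],
  [0.1,0,0,40,0],
  [0.1,0,0,42,0],
  [0.1,0,0,43,0],
  [0.1,0,0,43,0],
  [0.1,0,0,43,0],
])

```text
clock: 13.85
eef_pos: [530.5, -152.9, 147.9]
eef_rot: [3.141, 0.0, 1.28]
wrist_force: [-4.6, 0.4, 5.8]
finger_gap: 17.6
finger_force: 10.0
```

Request:
arm_command([
  [0.1,0,-1,0,0],
  [0.1,0,-1,1,0],
  [0.1,0,-1,1,0],
  [0.1,0,-1,1,0],
])

```text
clock: 14.35
eef_pos: [530.1, -152.8, 147.3]
eef_rot: [3.14, 0.0, 1.28]
wrist_force: [-1.8, 0.1, 7.8]
finger_gap: 17.4
finger_force: 10.0
```

Request:
arm_command([
  [0.2,0,0,0,0],
  [0.22,0,0,0,0],
  [0.3,0,0,0,0],
  [0.4,0,0,0,0],
  [0.4,0,0,0,0],
  [0.4,0,0,0,0],
  [0.4,0,0,-15,0],
  [0.4,0,0,-40,0],
  [0.4,0,0,-75,0],
  [0.4,0,0,-95,0],
  [0.4,0,0,-95,0],
])

```text
clock: 15.72
eef_pos: [530.1, -152.8, 243.5]
eef_rot: [3.138, 0.0, 1.28]
wrist_force: [0.2, 0.7, 0.0]
finger_gap: 37.6
finger_force: 0.0
```

Run:
```python
from h import *
s=monitor.read_state();print(s['eef_pos'],s['eef_rot'],s['finger_gap'],s['wrist_force'])
C=np.array([531,-152,0.]);an=np.radians(73.4);X=np.array([np.sin(an),-np.cos(an),0]);Y=np.array([np.cos(an),np.sin(an),0])
p=imaging.camera('wrist');w=p['img']
f=lambda x,y,z:C+x*X+y*Y+np.array([0,0,z])
print('balls w',proj(p,[f(0,120,144),f(0,-120,144)]))
print('pin w',[(q,proj(p,[f(28-54*np.cos(q),90+54*np.sin(q),216)])[0].round()) for q in(1.6,1.8,2.0)])
print(find_in(p,'keeper_pin')[:1],find_in(p,'rod')[:1])
p=imaging.camera('scene');print('balls s',proj(p,[f(0,120,144),f(0,-120,144)])-[240,160])
s=cv2.resize(p['img'][160:370,240:450],(420,420),interpolation=2)
cv2.imwrite('pics/ws2.png',np.hstack([w[:,100:480],s])[:,:,::-1])
```

```text
[ 530.08534325 -152.75954478  243.51624189] [3.13811777e+00 1.95707158e-04 1.28023995e+00] 37.59503884207918 [0.24986039 0.70396301 0.00230835]
balls w [[285.03091227  40.62360192]
 [285.41334376 346.00448062]]
pin w [(1.6, array([349., -47.])), (1.8, array([371., -43.])), (2.0, array([393., -35.]))]
[{'rect': [342.3, 49.1, 46.4, 92.7], 'p': 0.73}] [{'rect': [285.0, 194.7, 47.4, 346.4], 'p': 0.8}]
balls s [[ 56.47065732  64.09801348]
 [122.96469136 137.75942321]]
```

View pics/ws2.png

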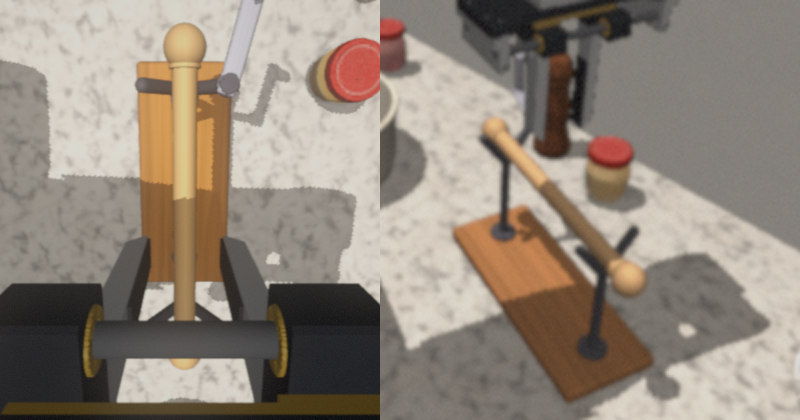

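The rod rests in both forks: the balls project at scene crop (57,66) and (124,139), against predictions of (56,64) and (123,138). The keeper is at about 1.84 rad. I'll move above the pin and straddle it.

Request:
arm_command([
  [0.4,8,2,-10,0],
  [0.4,30,9,-15,3],
  [0.4,60,18,-15,7],
  [0.4,95,28,-15,11],
  [0.4,125,37,-15,15],
  [0.4,143,43,-15,15],
  [0.4,143,43,-15,15],
  [0.4,143,43,-15,15],
])

```text
clock: 16.92
eef_pos: [611.5, -28.6, 256.5]
eef_rot: [-3.142, 0.0, 1.019]
wrist_force: [-0.1, -0.5, -0.1]
finger_gap: 37.4
finger_force: 0.0
```

Run:
```python
from h import *
s=monitor.read_state();print(s['eef_pos'],s['eef_rot'],s['clock'])
p=imaging.camera('wrist');save(p,'w5.png')
C=np.array([531,-152,0.]);an=np.radians(73.4);X=np.array([np.sin(an),-np.cos(an),0]);Y=np.array([np.cos(an),np.sin(an),0])
f=lambda q,z:C+(28-54*np.cos(q))*X+(90+54*np.sin(q))*Y+np.array([0,0,z])
print([(q,proj(p,[f(q,216),f(q,172)]).round().tolist()) for q in(1.7,1.84,2.0)],f(1.84,0))
for c in('scene',):
  p=imaging.camera(c);print(find_in(p,'keeper_pin')[:2])
```

```text
[611.48430746 -28.63260189 256.52930214] [-3.14156108e+00  2.03214402e-04  1.01876420e+00] 16.925
[(1.7, [[273.0, 237.0], [275.0, 216.0]]), (1.84, [[285.0, 236.0], [285.0, 216.0]]), (2.0, [[299.0, 237.0], [297.0, 217.0]])] [612.17999253 -27.967753     0.        ]
[{'rect': [312.5, 203.4, 14.4, 31.9], 'p': 0.46}]
```

View pics/w5.png

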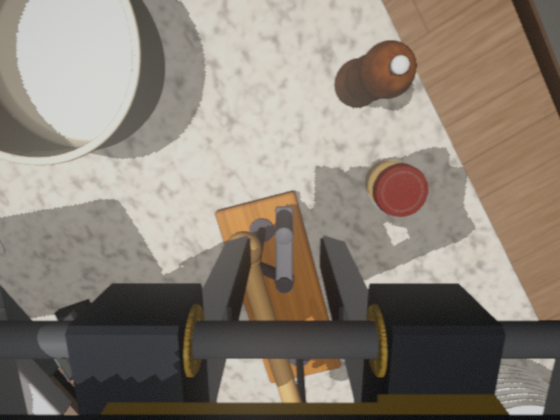

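The pin shows at (284,236), matching q = 1.84 exactly, and it sits midway between the fingers. I'll descend and grip it.

Request:
arm_command([
  [0.4,0,0,15,0],
  [0.4,0,0,35,0],
  [0.4,0,0,50,0],
  [0.4,0,0,56,0],
  [0.4,0,0,56,0],
  [0.1,0,0,56,0],
  [0.05,0,0,56,0],
  [0.05,0,0,56,0],
  [0.05,0,0,56,0],
  [0.05,0,0,56,0],
], force=4)

```text
clock: 18.32
eef_pos: [611.9, -27.9, 200.7]
eef_rot: [3.141, -0.0, 1.018]
wrist_force: [0.0, -0.4, 2.1]
finger_gap: 11.6
finger_force: 4.0
```

Run:
```python
from h import *
s=monitor.read_state();print(s['eef_pos'],s['finger_gap'],s['finger_force'],s['wrist_force'])
# arc in tool axes at the start: pin=pivot+54*radial ; tool x radial
y=s['eef_rot'][2];tx=np.array([np.cos(y),np.sin(y)]);ty=np.array([np.sin(y),-np.cos(y)])
an=np.radians(73.4);X=np.array([np.sin(an),-np.cos(an)]);Y=np.array([np.cos(an),np.sin(an)])
r=lambda q:54*(-np.cos(q)*X+np.sin(q)*Y)
for k in range(0,16):
    q=1.84-k*1.9/15; d=r(q)-r(1.84);print(round(q,2),round(d@tx,1),round(d@ty,1),-round(k*np.degrees(1.9/15),1))
```

```text
[611.88362161 -27.92314579 200.70191155] 11.571028317081588 4.000190198421478 [ 0.02080728 -0.42279615  2.14622538]
1.84 0.0 0.0 -0.0
1.71 -0.4 -6.8 -7.3
1.59 -1.6 -13.5 -14.5
1.46 -3.7 -20.1 -21.8
1.33 -6.6 -26.2 -29.0
1.21 -10.3 -32.0 -36.3
1.08 -14.6 -37.3 -43.5
0.95 -19.6 -42.0 -50.8
0.83 -25.1 -46.0 -58.1
0.7 -31.1 -49.3 -65.3
0.57 -37.5 -51.8 -72.6
0.45 -44.1 -53.4 -79.8
0.32 -50.9 -54.3 -87.1
0.19 -57.7 -54.2 -94.3
0.07 -64.5 -53.3 -101.6
-0.06 -71.1 -51.6 -108.9
```

Request:
arm_command([
  [0.05,-0.4,-6.8,0,-7.3],
  [0.05,-1.6,-13.5,0,-14.5],
  [0.05,-3.7,-20.1,0,-21.8],
  [0.05,-6.6,-26.2,0,-29],
  [0.05,-10.3,-32,0,-36.3],
  [0.05,-14.6,-37.3,0,-43.5],
  [0.05,-19.6,-42,0,-50.8],
  [0.05,-25.1,-46,0,-58.1],
  [0.05,-31.1,-49.3,0,-65.3],
  [0.05,-37.5,-51.8,0,-72.6],
  [0.05,-44.1,-53.4,0,-79.8],
  [0.05,-50.9,-54.3,0,-87.1],
  [0.05,-57.7,-54.2,0,-94.3],
  [0.05,-64.5,-53.3,0,-101.6],
  [0.05,-66,-53,0,-103],
  [0.05,-67,-53,0,-104],
  [0.05,-67,-53,0,-104],
  [0.05,-67,-53,0,-104],
])

```text
clock: 20.58
eef_pos: [531.8, -57.1, 200.6]
eef_rot: [-3.142, 0.001, 2.833]
wrist_force: [4.3, -2.0, 1.1]
finger_gap: 12.0
finger_force: 4.0
```

```bash
cat > q.py <<'E'
from h import *
s=monitor.read_state();P=np.array(s['eef_pos']);print(P,s['eef_rot'],s['finger_gap'],s['finger_force'],s['wrist_force'])
C=np.array([531,-152,0.]);an=np.radians(73.4);X=np.array([np.sin(an),-np.cos(an),0]);Y=np.array([np.cos(an),np.sin(an),0])
d=P-C-28*X-90*Y;print('rel pivot',d@X,d@Y,'q',np.arctan2(d@Y,-(d@X)))
E
python3 q.py
```

```text
[531.7921399  -57.14204684 200.59576678] [-3.14155087e+00  8.10677609e-04  2.83269356e+00] 11.95494613574813 4.000068381428719 [ 4.2880589  -1.95895195  1.12946571]
rel pivot -54.34068823003377 1.1308230392471 q 0.020806873887672307
```

Request:
arm_command([
  [0.05,0,-1.5,0,0],
  [0.05,0,-3,0,0],
  [0.05,0,-3,0,0],
  [0.05,0,-3,0,0],
])

```text
clock: 21.08
eef_pos: [531.1, -59.1, 200.6]
eef_rot: [3.14, 0.001, 2.833]
wrist_force: [7.8, 5.7, 1.3]
finger_gap: 14.6
finger_force: 4.0
```

```bash
python3 q.py
```

```text
[531.05413404 -59.09242902 200.61744202] [3.13965887e+00 7.90114019e-04 2.83348728e+00] 14.647861898855249 3.9994874596595764 [7.75879928 5.71715106 1.3270741 ]
rel pivot -54.490734398253984 -0.9491119246771673 q -0.017416097828870176
```

The force rise shows the keeper is at its stop. I'll release it and back away.

Request:
arm_command([
  [0.05,0,2,0,0],
  [0.2,0,2,0,0],
  [0.35,0,2,0,0],
  [0.4,0,2,0,0],
  [0.4,0,2,0,0],
  [0.4,0,2,-20,0],
  [0.4,0,2,-50,0],
  [0.4,0,2,-85,0],
  [0.4,30,2,-110,0],
  [0.4,80,2,-120,0],
  [0.4,120,2,-120,0],
  [0.4,140,2,-120,0],
  [0.4,140,2,-120,0],
  [0.4,140,2,-120,0],
])

```text
clock: 22.82
eef_pos: [398.3, -15.9, 320.5]
eef_rot: [-3.142, 0.0, 2.833]
wrist_force: [0.5, 0.8, -0.4]
finger_gap: 37.9
finger_force: 0.0
```

Run:
```python
from h import *
s=monitor.read_state();print(s['eef_pos'],s['wrist_force'],s['clock'])
C=np.array([531,-152,0.]);an=np.radians(73.4);X=np.array([np.sin(an),-np.cos(an),0]);Y=np.array([np.cos(an),np.sin(an),0])
f=lambda q,z:C+(28-54*np.cos(q))*X+(90+54*np.sin(q))*Y+np.array([0,0,z])
a=[]
for n in('scene','top'):
  p=imaging.camera(n);print(n,[(q,(4*(proj(p,[f(q,216)])-[260,150])).round().tolist()) for q in(0,.2)],(4*(proj(p,[C+120*Y+[0,0,144],C-120*Y+[0,0,144]])-[260,150])).round().tolist())
  a.append(cv2.resize(p['img'][150:300,260:420],(640,600),interpolation=2)[:,80 if n=='top' else 0:][:,:400])
cv2.imwrite('pics/end.png',np.hstack(a)[:,:,::-1])
```

```text
[398.33746565 -15.8667148  320.47859043] [ 0.54093623  0.81271354 -0.44670164] 22.825
scene [(0, [[131.0, 223.0]]), (0.2, [[123.0, 212.0]])] [[146.0, 296.0], [412.0, 591.0]]
top [(0, [[289.0, 312.0]]), (0.2, [[272.0, 305.0]])] [[239.0, 264.0], [595.0, 361.0]]
```

View pics/end.png

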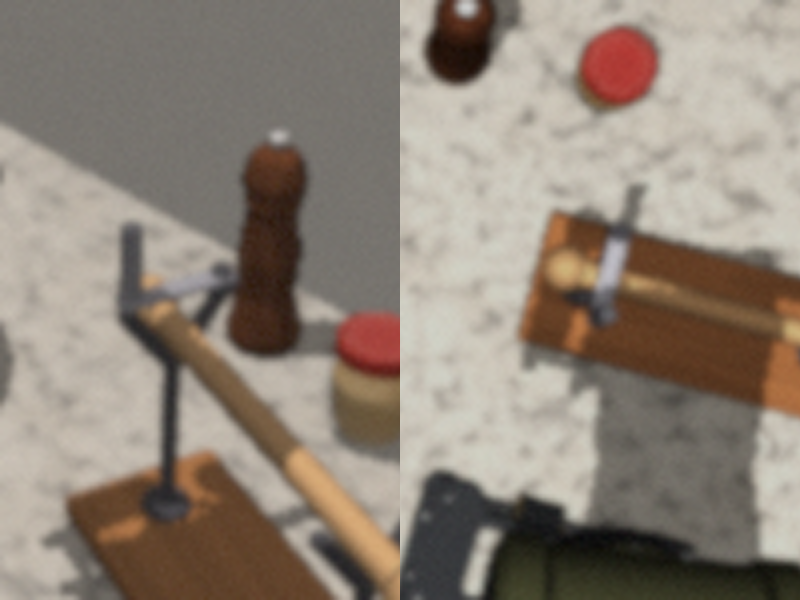

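The pin is at scene crop (131,225), against (131,223) predicted for q = 0, so the keeper is closed. The rod is seated, and the arm is clear of everything.

```bash
python3 -c "
from cell import job
print(job.sign_off())"
```

```text
the job is handed in; nothing more can be done
None
```

The job is handed in: the rod rests level in both forks and released, the keeper is swung shut to its stop, neither jar was approached or touched, and the arm is clear; sign-off returned no verdict.

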